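# Start the proving box and hold its lid half open

## Robot

A 6-joint arm with a two-finger parallel gripper is mounted at the origin on a cart in front of the work surface, level with it; the furniture and walls round the work are solid. World frame = base frame: x ahead of the robot, y to its left, z up, the work surface at z = 0. Lengths are in mm, angles in degrees, forces in N, time in s.
With the tool pointing down it reaches from about 300 to 850 mm from the base axis. Payload 4.2 kg.
Tool frame: the origin (TCP) lies between the finger pads; the fingertips stand 14 mm ahead of it and the grasp point (between the pads) lies 5 mm behind it; z points along the fingers, y is the line along which they close (so a half turn about z gives the same grasp; the last joint's range is limited). The gripper opens to 91 mm and grips with 3 to 60 N. Pads are 32 mm wide; open, the fingers measure 118 mm over their backs; the gripper's body (76 mm by 178 mm) begins 60 mm behind the grasp point.
Start: joints at [66.921, 18.312, 89.639, -0, 72.044, -1.146], TCP at [214.777, 533.397, 227.976] pointing down, gripper open.
Joint ranges: [-177.97, 177.97], [-48.28, 115.42], [12.27, 149.76], [-77.06, 257.06], [2.81, 150.46], [-146.56, 146.56]. Speed limits (degrees/s): [147.25, 147.25, 180, 180, 180, 180].

## Interface

Orientations are given as [roll, pitch, yaw] about the fixed x, y, z axes, in that order (R = Rz(yaw) Ry(pitch) Rx(roll)).
In Python, from workcell import * gives the robot as it stands. The module is installed in compiled form; this text tells all that it offers.
- The arm moves only by the tool send_rows, never from a script. Its argument "deltas" is a list of rows, each a list of 2 entries, a list of its own where there are three numbers: the shift along the tool's x, y, z normalised to -1 to 1, where 1 is 0.5 m, then the turn, a rotation vector about the tool's x, y, z normalised to -1 to 1, where 1 is 0.5 rad. A call has 1 to 10 rows; each row shifts and turns the commanded pose from where the row before left it, along the tool's axes as they then stand; what a row does not reach is not made up. A row lasts 1/10 s, in which the tool goes at most 50 mm and 8.59 degrees, less where a joint would pass 70% of its speed; a pose out of reach is approached as far as the arm can. A call with a number of a shift or a turn outside -1 to 1 is refused whole. A call with a gripper value outside its range is refused whole. "grip" is the closure, from 0 (fully open) to 1 (shut), set as the call begins (left out, the last holds). The fingers move at their own pace and stop on an object; "grip_force" is the grip in N (left out, the last holds). Time passes only in rows, so rows that do not move let the fingers close. It gives the time, the measured TCP pose, the force, the opening and the grip force at its end, in the units of the state.
- state(): the state, without advancing time (a new reading comes with each control period).
- grab_frame(name): name is "scene" or "top"; returns the picture (420x560x3 uint8, red, green, blue); there is no depth.
- calibration(name): a dict with "mtx" (3x3 intrinsics, pixels), "D" ([k1, k2, p1, p2, k3] as OpenCV has them; the pictures are not rectified), "R" (3x3) and "t" (3): a world point X has camera coordinates R X + t. Camera axes: x right, y down, z forward; pixel columns grow to the right and rows downward; lengths in mm; the calibration is good to about 2 mm. A picture is of the moment at which its call begins. calibration takes no time and is no camera call.
- job_done(): hands the job in; it is judged then, once.
Trained networks look in the newest picture that a camera, given by its name, has taken for a name from the list of things; names that differ only in an ending like _2 or _b are one class to them, and where a whole thing is asked for, a point or a joint stands for the part that bears it (a point fixed in the world has none). Each returns a list of dicts, best first, with "p" (0 to 1); they miss things now and then, are a little off and sometimes report something else, mostly with a low value. They report only what shows in the picture. A call takes as long as a camera call.
- trace(camera, label): "pixels" (420x560 bool, what is visible of it) and "bbox" ([left, top, width, height] in pixels, round what is visible of it).
The state is a dict: "time_s": time; "qpos": joint angles; "qvel": joint speeds; "effort": joint torques, N m; "ee_pos": TCP position; "ee_rot": TCP orientation; "force": force on the tool from outside, world axes, zero at the start; "torque": the same for the moment, N m; "gripper_width": finger opening in mm; "gripper_force": force on a finger pad.
Only numpy, scipy, OpenCV 4.12 (cv2) and the standard library are available. Lean on these libraries where they do the work, as an engineer would, in place of code of your own. Each camera call takes 0.05 s, during which the arm holds its last target. There are 200 camera calls.

## Task

Start the proving box and open it for me: on its key strip press the programme key (large round), then the steam key (square), then the start key (long), one at a time in that order with the lid still shut, and leave the small round stop key alone. Then lift the lid by its front bar and finish still holding it with the fingers, steady at 50 degrees open, give or take five, so that I can slide the waiting loaf tin in under it without losing the warm air. The lid falls shut by itself and unhooks from its hinge at 70 degrees, so neither drop it nor swing it that far, and leave the other things on the table where they stand.

Things in the scene. Friction and masses are not known exactly. Their poses are not given: they have to be found in the camera images.
- proofer: fixed proving box, 220 deep (x), 415 wide (y); origin under its centre, x away from the robot at yaw 0. Left part: metal chamber 220 x 330 centred at y=+0.0425, rim 125 high, lid with clear window, top at 146. Right part: console, 85 wide, y=-0.165, top 143 high; four grey keys along x, from the back: square x=+0.029, large round -0.009, small round -0.047, long -0.085
- proofer_lid: the lid, 220 x 330 x 20, about 0.4 to 0.7 kg; origin on its hinge axis (same point as point lid_hinge), x axis from the bar towards the hinge, turns with the lid
- lid_hinge (a point): middle of the lid's hinge axis, which runs along the box's y axis at the rear edge of the lid, 136 above the table; does not move with the lid
- lid_bar (a point): middle of the lid's black pull bar, round, 14 thick, 170 free length between two posts, parallel to the hinge, 265 from the hinge axis and 45 in front of the lid's front edge; shut it is level with the hinge at 136 above the table, free below and above; it moves with the lid
- lid_angle (a joint): opening angle of the lid in rad, 0 shut (lid level), grows as the bar goes up; no spring and hardly any friction: the lid falls shut from any angle asked for here
- programme_key (a joint): pressed depth in m of the programme key: the large round one, 27 across, second from the back: 0 up, 0.004 fully down; spring with about 1.4 N at the start of travel and 4.2 N fully down, comes back up by itself; it registers from 0.0025 down
- programme_key_top (a point): centre of the top of the programme key: the large round one, 27 across, second from the back; 0.149 above the table, stands 6 mm proud of the console when up
- steam_key (a joint): pressed depth in m of the steam key: the square one, 22 x 22, the rearmost key: 0 up, 0.004 fully down; spring with about 1.4 N at the start of travel and 4.2 N fully down, comes back up by itself; it registers from 0.0025 down
- steam_key_top (a point): centre of the top of the steam key: the square one, 22 x 22, the rearmost key; 0.149 above the table, stands 6 mm proud of the console when up
- start_key (a joint): pressed depth in m of the start key: the long one, 48 across the strip and 20 deep, the frontmost key: 0 up, 0.004 fully down; spring with about 1.4 N at the start of travel and 4.2 N fully down, comes back up by itself; it registers from 0.0025 down
- start_key_top (a point): centre of the top of the start key: the long one, 48 across the strip and 20 deep, the frontmost key; 0.149 above the table, stands 6 mm proud of the console when up
- stop_key (a joint): pressed depth in m of the stop key: the small round one, 15 across, third from the back, between programme and start; leave alone: 0 up, 0.004 fully down; spring with about 1.4 N at the start of travel and 4.2 N fully down, comes back up by itself; it registers from 0.0025 down
- stop_key_top (a point): centre of the top of the stop key: the small round one, 15 across, third from the back, between programme and start; leave alone; 0.149 above the table, stands 6 mm proud of the console when up
- water_jug: bystander: clear measuring jug with handle, 120 x 169 x 135, to the right of the box; origin at the centre of its underside
- clip_jar: bystander: glass clip-top jar, 108 x 94 x 135, to the right of the box; origin at the centre of its underside
- pastry_brush: bystander: flat brush with wooden handle, 34 x 205 x 14, left front; origin at the centre of its underside
- wooden_spoon: bystander: wooden spoon, 308 x 47 x 15, to the left of the box; origin at the centre of its underside

How it is judged:
By the outcome, as a careful person would: the job done as asked, in the order asked, and still so for the second after the job is handed in, while the arm keeps its last pose, push and grip.
It also fails if it takes over 56 s, if anything falls off the work surface, if the arm or the gripper's body presses on something with over 40 N, if the wrist force passes 120 N, or if a joint passes its speed limit or range.

## Working session

There is one attempt and no reset: what is moved stays moved. The work goes in short steps, Python scripts to look and compute and a tool call to move; the robot and the scene stay as the last step left them, time stands still between calls to the robot, and variables do not carry over. Pictures are saved under pics/ and viewed, at most 10 in all, crops included, and the job is handed in when it is done.

Besides the shell and the picture viewer there is one more tool, called after "Call:" as name([rows], argument=value, ...), one row to a line, values as JSON. send_rows: Moves the arm, as the interface text tells. Scaled input: -1 to 1 covers 0.5 m each way for a shift and 0.5 rad each way for a turn. Its arguments: {"type":"object","properties":{"deltas":{"type":"array","items":{"type":"array"}},"grip":{"type":"number"},"grip_force":{"type":"number"}},"required":["deltas"]}

```bash
mkdir -p pics; python3 - <<'E'
from workcell import *
import cv2,numpy as np
for n in ("scene","top"):
    im=grab_frame(n); cv2.imwrite(f"pics/{n}0.png",im[:,:,::-1])
    c=calibration(n); print(n,c)
print(state())
for l in ("programme_key","steam_key","start_key","stop_key","lid_bar","proofer","proofer_lid"):
    for n in ("top","scene"):
        for d in trace(n,l)[:2]:
            ys,xs=np.nonzero(d["pixels"]); print(n,l,round(d["p"],2),d["bbox"],xs.mean().round(1),ys.mean().round(1))
E
```

```text
scene {'mtx': array([[454.19446407,   0.        , 272.4069796 ],
       [  0.        , 454.19446407, 208.23375388],
       [  0.        ,   0.        ,   1.        ]]), 'D': array([-0.05361405,  0.        ,  0.        ,  0.        ,  0.        ]), 'R': array([[ 0.54959324, -0.83521949, -0.01885961],
       [-0.38500876, -0.2331808 , -0.89296975],
       [ 0.74142804,  0.49803125, -0.4497214 ]]), 't': array([-258.77326572,  319.48353497,  896.29250215])}
top {'mtx': array([[385.5698975 ,   0.        , 284.40842636],
       [  0.        , 385.5698975 , 208.49512578],
       [  0.        ,   0.        ,   1.        ]]), 'D': array([-0.07826874,  0.        ,  0.        ,  0.        ,  0.        ]), 'R': array([[ 5.09782276e-02, -9.98699602e-01, -5.70320899e-04],
       [-9.74932623e-01, -4.96411924e-02, -2.16891985e-01],
       [ 2.16581628e-01,  1.16127934e-02, -9.76195442e-01]]), 't': array([  -6.31668256,  558.29727729, 1017.00784809])}
{'time_s': 0.1, 'qpos': array([ 6.69191043e+01,  1.83481127e+01,  8.96986590e+01,  5.86545023e-04,
        7.20441224e+01, -1.14589688e+00]), 'qvel': 
[... 843 characters left out ...]
0.16 [180.0, 161.4, 163.3, 96.7] 263.6 208.2
scene stop_key 0.45 [385.0, 251.5, 75.3, 71.1] 414.7 281.0
top lid_bar 0.92 [170.9, 143.4, 129.4, 111.2] 234.0 192.8
scene lid_bar 0.78 [183.6, 163.8, 130.3, 52.6] 246.4 189.4
scene lid_bar 0.63 [384.1, 251.9, 77.0, 71.0] 414.2 280.9
top proofer 0.56 [167.7, 142.7, 165.2, 110.1] 249.9 193.1
scene proofer 0.82 [185.1, 161.9, 152.3, 97.6] 263.4 208.0
scene proofer 0.3 [308.7, 193.3, 6.9, 6.3] 312.8 195.8
top proofer_lid 0.84 [169.4, 144.6, 128.3, 104.2] 233.9 192.5
top proofer_lid 0.75 [173.0, 140.5, 159.9, 111.4] 249.6 193.4
scene proofer_lid 0.96 [184.2, 165.0, 127.8, 50.7] 246.6 189.3
scene proofer_lid 0.57 [184.6, 162.2, 155.2, 96.1] 263.7 208.2
```

```bash
python3 - <<'E'
import cv2
a=cv2.imread("pics/top0.png");cv2.imwrite("pics/topc.png",cv2.resize(a[120:270,150:350],None,fx=4,fy=4,interpolation=cv2.INTER_CUBIC))
a=cv2.imread("pics/scene0.png");cv2.imwrite("pics/scenec.png",cv2.resize(a[150:270,170:350],None,fx=4,fy=4,interpolation=cv2.INTER_CUBIC))
E
```

```text
(no output)
```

View pics/topc.png

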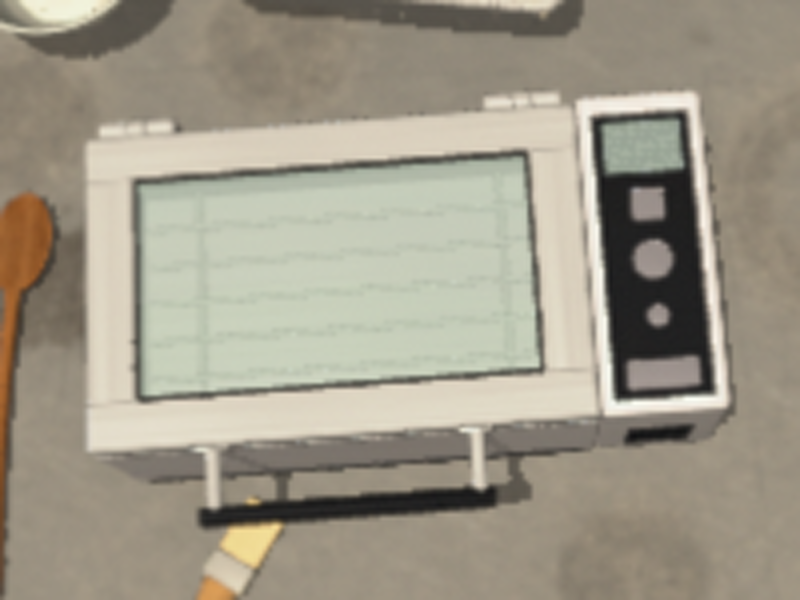

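View pics/scenec.png

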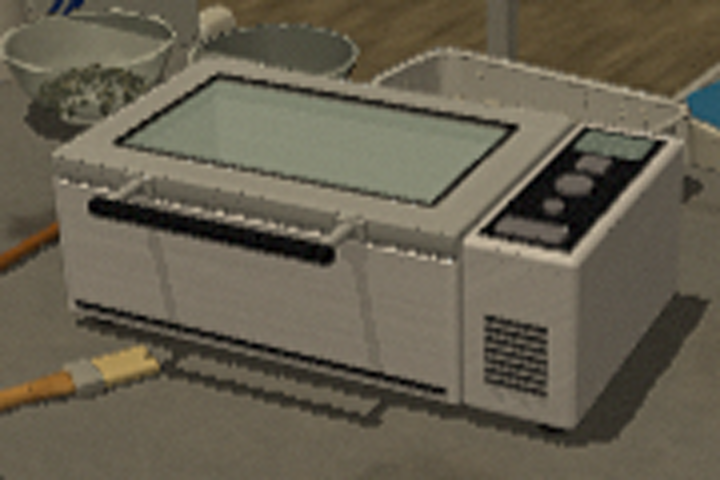

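View pics/top0.png

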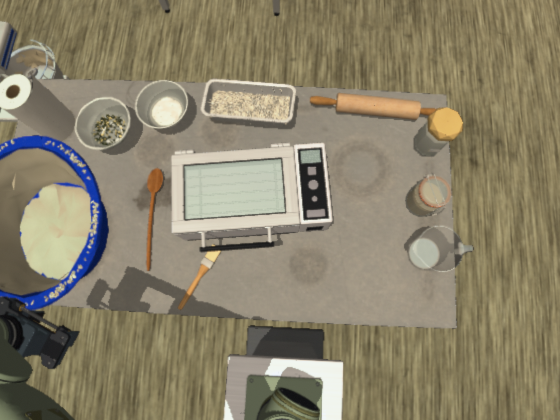

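```bash
cat > h.py <<'E'
from workcell import *
import cv2,numpy as np
from scipy.optimize import least_squares
from scipy.spatial.transform import Rotation as Ro
def proj(n,P):
    c=calibration(n); return cv2.projectPoints(np.array(P,float),cv2.Rodrigues(c["R"])[0],c["t"],c["mtx"],c["D"])[0][:,0]
L=dict(steam=(29,-165,149),prog=(-9,-165,149),stop=(-47,-165,149),start=(-85,-165,149),bar=(-155,42.5,136),
 c1=(110,-122.5,143),c2=(110,-207.5,143),c3=(-110,-207.5,143),c4=(-110,-122.5,143),l1=(110,207.5,146),l2=(-110,207.5,146))
def world(p,l):
    x,y,a=p; l=np.array(l,float); return np.c_[x+l[:,0]*np.cos(a)-l[:,1]*np.sin(a),y+l[:,0]*np.sin(a)+l[:,1]*np.cos(a),l[:,2]]
E
python3 - <<'E'
from h import *
ob={"top":(dict(steam=(648,203),prog=(653,259),stop=(658,315),start=(664,372),bar=(347,506),c2=(697,93),c3=(730,408),l1=(87,143),l2=(87,450)),(150,120)),
"scene":(dict(steam=(597,161),prog=(574,185),stop=(553,207),start=(531,231),bar=(213,230),c2=(683,140),c3=(577,262)),(170,150))}
def res(p,cams=("top","scene")):
    r=[]
    for n in cams:
        o,off=ob[n]; k=list(o); px=(np.array([o[i] for i in k])+.5)/4-.5+off
        r.append(proj(n,world(p,[L[i] for i in k]))-px)
    return np.vstack(r).ravel()
for cs in (("top",),("scene",),("top","scene")):
    s=least_squares(res,[550,0,0.],args=(cs,),loss="soft_l1"); print(cs,s.x,np.degrees(s.x[2])); print(res(s.x,cs).reshape(-1,2).round(1).tolist())
p=s.x; np.save("p.npy",p)
for k in L: print(k,world(p,[L[k]])[0].round(1))
print(world(p,[(110,42.5,136)]))
E
```

```text
('top',) [5.95125185e+02 1.15133861e+02 1.22969691e-01] 7.0456443089181455
[[0.0, 0.1], [0.0, -0.0], [0.1, 0.1], [-0.1, 0.3], [0.0, 0.4], [0.7, -1.4], [0.6, 0.1], [-1.0, -3.5], [-0.5, 0.8]]
('scene',) [5.94782449e+02 1.15223759e+02 1.21524783e-01] 6.9628571756348965
[[-0.6, 0.4], [0.1, -0.4], [0.1, -0.4], [0.1, -0.7], [-1.4, 0.3], [1.4, -0.5], [0.1, 0.7]]
('top', 'scene') [5.95046895e+02 1.15230856e+02 1.22562591e-01] 7.022319170539989
[[-0.0, 0.1], [0.0, 0.0], [0.1, 0.2], [-0.1, 0.3], [-0.0, 0.4], [0.6, -1.3], [0.5, 0.1], [-1.0, -3.5], [-0.6, 0.8], [-0.5, 0.3], [0.2, -0.5], [0.2, -0.5], [0.2, -0.7], [-1.3, 0.3], [1.4, -0.6], [0.2, 0.6]]
steam [644. -45. 149.]
prog [606.3 -49.6 149. ]
stop [568.6 -54.3 149. ]
start [530.9 -58.9 149. ]
bar [436.  138.5 136. ]
c1 [719.2   7.1 143. ]
c2 [729.6 -77.3 143. ]
c3 [ 511.2 -104.2  143. ]
c4 [500.8 -19.8 143. ]
l1 [678.9 334.6 146. ]
l2 [460.5 307.7 146. ]
[[699.02586294 170.86020393 136.        ]]
```

Call:
send_rows([
  [[0,0,0],[0,0,0.2663]],
  [[0,0,0],[0,0,0.2663]],
  [[0,0,0],[0,0,0.2663]],
  [[0,0,0],[0,0,0.2663]],
  [[0,0,0],[0,0,0.2663]],
  [[0,0,0],[0,0,0.2663]],
  [[0,0,0],[0,0,0.2663]],
  [[0,0,0],[0,0,0.2663]],
  [[0,0,0],[0,0,0]],
  [[0,0,0],[0,0,0]],
], grip=1, grip_force=20)

```text
time_s: 1.8
ee_pos: [214.8, 533.4, 228.0]
ee_rot: [180.0, -0.0, 97.2]
force: [-0.8, 0.0, 0.5]
gripper_width: 14.3
gripper_force: 0.0
```

Call:
send_rows([
  [[-0.084,0.042,0],[0,0,0]],
  [[-0.084,0.042,0],[0,0,0]],
  [[-0.084,0.042,0],[0,0,0]],
  [[-0.084,0.042,0],[0,0,0]],
  [[-0.084,0.042,0],[0,0,0]],
  [[-0.084,0.042,0],[0,0,0]],
  [[-0.084,0.042,0],[0,0,0]],
  [[-0.084,0.042,0],[0,0,0]],
  [[-0.084,0.042,0],[0,0,0]],
  [[-0.084,0.042,0],[0,0,0]],
])

```text
time_s: 2.8
ee_pos: [475.5, 140.5, 228.2]
ee_rot: [180.0, -0.0, 97.2]
force: [0.0, -0.1, -0.1]
gripper_width: 1.0
gripper_force: 0.0
```

Call:
send_rows([
  [[-0.084,0.042,0],[0,0,0]],
  [[-0.084,0.042,0],[0,0,0]],
  [[-0.084,0.042,0],[0,0,0]],
  [[-0.06,0.042,0],[0,0,0]],
  [[-0.04,0.035,0],[0,0,0]],
  [[0,0,0.04],[0,0,0]],
  [[0,0,0.03],[0,0,0]],
  [[0,0,0],[0,0,0]],
  [[0,0,0],[0,0,0]],
])

```text
time_s: 3.7
ee_pos: [597.0, -19.9, 193.1]
ee_rot: [-180.0, -0.0, 97.1]
force: [-0.1, 0.7, 0.7]
gripper_width: 0.3
gripper_force: 0.0
```

```bash
cat >> h.py <<'E'
def where():
    s=state(); x,y,a=np.load("p.npy"); d=s["ee_pos"]-[x,y,0]
    print("box frame",(d[0]*np.cos(a)+d[1]*np.sin(a)).round(2),(-d[0]*np.sin(a)+d[1]*np.cos(a)).round(2),d[2].round(2),s["ee_rot"].round(2),s["force"].round(2),s["gripper_width"],s["time_s"],s["qpos"].round(1))
E
python3 -c "from h import *;where()"
```

```text
box frame -14.57 -134.35 193.14 [-1.80e+02 -1.00e-02  9.71e+01] [-0.1   0.65  0.73] 0.2604858639831135 3.7 [ -3.   21.6  89.8   0.   68.6 -10.1]
```

Call:
send_rows([
  [[-0.061,0.011,0],[0,0,0]],
  [[0,0,0.03],[0,0,0]],
  [[0,0,0.018],[0,0,0]],
  [[0,0,0],[0,0,0]],
  [[0,0,0],[0,0,0]],
  [[0,0,0],[0,0,0]],
])

```text
time_s: 4.3
ee_pos: [606.5, -49.2, 169.8]
ee_rot: [179.9, 0.0, 97.1]
force: [0.7, -0.2, -0.2]
gripper_width: 0.7
gripper_force: 0.0
```

```bash
python3 - <<'E'
from h import *
where()
for n in("top","scene"):
    im=grab_frame(n)[:,:,::-1]; u,v=proj(n,world(np.load("p.npy"),[L["prog"]]))[0].astype(int)
    globals()[n]=cv2.resize(im[v-35:v+35,u-45:u+45],None,fx=4,fy=4,interpolation=cv2.INTER_CUBIC)
cv2.imwrite("pics/h1.png",np.hstack([top,scene]))
E
```

```text
box frame -8.75 -164.55 169.82 [1.7992e+02 1.0000e-02 9.7080e+01] [ 0.73 -0.2  -0.16] 0.6916230876938811 4.3 [ -5.7  23.6  90.2   0.   66.1 -12.8]
```

View pics/h1.png

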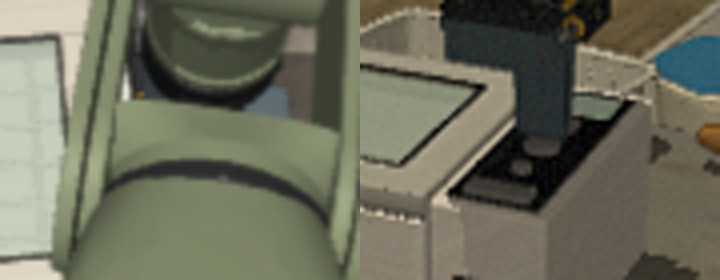

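Finger tip hovers right over the large round key (right half, about (545,140)); stop and long keys are clear.

Call:
send_rows([
  [[0,0,0.01],[0,0,0]],
  [[0,0,0.006],[0,0,0]],
  [[0,0,0.005],[0,0,0]],
  [[0,0,0.002],[0,0,0]],
  [[0,0,0],[0,0,0]],
  [[0,0,0],[0,0,0]],
  [[0,0,0],[0,0,0]],
])

```text
time_s: 5.1
ee_pos: [606.4, -49.5, 159.2]
ee_rot: [179.9, 0.0, 97.0]
force: [-1.5, 1.0, 9.9]
gripper_width: 0.1
gripper_force: 4.7
```

Call:
send_rows([
  [[0,0,-0.012],[0,0,0]],
  [[0,0,-0.03],[0,0,0]],
  [[0,0.038,0],[0,0,0]],
  [[0,0.038,0],[0,0,0]],
  [[0,0,0.019],[0,0,0]],
  [[0,0,0],[0,0,0]],
  [[0,0,0],[0,0,0]],
])

```text
time_s: 5.8
ee_pos: [642.4, -45.0, 167.8]
ee_rot: [-179.8, -0.0, 97.0]
force: [1.0, 1.0, 0.4]
gripper_width: 0.3
gripper_force: 0.0
```

```bash
python3 -c "from h import *;where()"
```

```text
box frame 27.42 -164.77 167.83 [-1.7982e+02 -3.0000e-02  9.7030e+01] [0.98 0.98 0.44] 0.3194025332301783 5.8 [ -5.   26.9  85.   -0.   68.3 -12.1]
```

Call:
send_rows([
  [[0,0.002,0.01],[0,0,0]],
  [[0,0,0.006],[0,0,0]],
  [[0,0,0.005],[0,0,0]],
  [[0,0,0.002],[0,0,0]],
  [[0,0,0],[0,0,0]],
  [[0,0,0],[0,0,0]],
  [[0,0,0],[0,0,0]],
])

```text
time_s: 6.5
ee_pos: [644.6, -44.9, 159.3]
ee_rot: [179.9, 0.0, 97.0]
force: [-2.7, 0.4, 9.0]
gripper_width: 0.5
gripper_force: 4.2
```

```bash
python3 -c "from h import *;where()"
```

```text
box frame 29.59 -164.99 159.25 [1.7994e+02 2.0000e-02 9.7030e+01] [-2.72  0.41  9.  ] 0.4928640444927239 6.5 [ -5.   27.3  85.6  -0.   67.1 -12. ]
```

Call:
send_rows([
  [[0,0,-0.023],[0,0,0]],
  [[0,0,-0.04],[0,0,0]],
  [[0,-0.057,0],[0,0,0]],
  [[0,-0.057,0],[0,0,0]],
  [[0,-0.057,0],[0,0,0]],
  [[0,-0.058,0],[0,0,0]],
  [[0,0,0],[0,0,0]],
  [[0,0,0.04],[0,0,0]],
  [[0,0,0],[0,0,0]],
  [[0,0,0],[0,0,0]],
])

```text
time_s: 7.5
ee_pos: [531.7, -58.7, 169.0]
ee_rot: [-180.0, -0.0, 97.0]
force: [0.9, 0.6, 1.0]
gripper_width: 0.6
gripper_force: 0.0
```

```bash
python3 -c "from h import *;where()"
```

```text
box frame -84.15 -164.92 169.0 [-1.7999e+02 -1.0000e-02  9.7040e+01] [0.95 0.58 0.97] 0.5932256649168697 7.5 [ -7.5  17.3 100.1   0.   62.6 -14.6]
```

Call:
send_rows([
  [[0,-0.001,0.01],[0,0,0]],
  [[0,0,0.006],[0,0,0]],
  [[0,0,0.005],[0,0,0]],
  [[0,0,0.002],[0,0,0]],
  [[0,0,0],[0,0,0]],
  [[0,0,0],[0,0,0]],
  [[0,0,0],[0,0,0]],
])

```text
time_s: 8.2
ee_pos: [531.5, -58.9, 159.2]
ee_rot: [179.8, 0.0, 97.0]
force: [-2.1, 1.0, 9.3]
gripper_width: 0.9
gripper_force: 4.6
```

```bash
python3 -c "from h import *;where()"
```

```text
box frame -84.35 -165.05 159.18 [1.7985e+02 3.0000e-02 9.7040e+01] [-2.12  0.95  9.27] 0.8834192988761871 8.2 [ -7.6  17.8 101.1   0.   61.  -14.6]
```

Call:
send_rows([
  [[0,0,-0.03],[0,0,0]],
  [[0,0,-0.06],[0,0,0]],
  [[0.08,-0.028,0],[0,0,0]],
  [[0.08,-0.028,0],[0,0,0]],
  [[0.08,-0.028,0],[0,0,0]],
  [[0.08,-0.028,0],[0,0,0]],
  [[0.08,-0.029,0],[0,0,0]],
  [[0.015,0,0],[0,0,0]],
  [[0,0,0],[0,0,0]],
])

```text
time_s: 9.1
ee_pos: [435.2, 139.3, 202.5]
ee_rot: [180.0, 0.0, 97.2]
force: [0.2, -1.0, 0.7]
gripper_width: 0.2
gripper_force: 0.0
```

Call:
send_rows([
  [[0,0,0],[0,0,0]],
  [[0,0,0],[0,0,0]],
  [[0,0,0],[0,0,0]],
  [[0,0,0],[0,0,0]],
  [[0,0,0],[0,0,0]],
  [[0,0,0],[0,0,0]],
], grip=0.56)

```text
time_s: 9.7
ee_pos: [435.4, 138.2, 202.4]
ee_rot: [180.0, -0.0, 97.0]
force: [-0.3, 0.8, 0.2]
gripper_width: 40.0
gripper_force: 0.0
```

```bash
python3 -c "from h import *;where()"
```

```text
box frame -155.62 42.32 202.44 [ 1.800e+02 -1.000e-02  9.701e+01] [-0.35  0.81  0.17] 40.02233738923493 9.7 [ 16.2   8.8 106.5   0.   64.7   9.2]
```

Call:
send_rows([
  [[0,0.001,0.04],[0,0,0]],
  [[0,0,0.04],[0,0,0]],
  [[0,0,0.03],[0,0,0]],
  [[0,0,0.02],[0,0,0]],
  [[0,0,0.013],[0,0,0]],
  [[0,0,0],[0,0,0]],
  [[0,0,0],[0,0,0]],
])

```text
time_s: 10.4
ee_pos: [436.3, 138.6, 131.4]
ee_rot: [179.9, -0.0, 97.0]
force: [-0.4, -0.5, 0.3]
gripper_width: 40.1
gripper_force: 0.0
```

Call:
send_rows([
  [[0,0,0],[0,0,0]],
  [[0,0,0],[0,0,0]],
  [[0,0,0],[0,0,0]],
  [[0,0,0],[0,0,0]],
  [[0,0,0],[0,0,0]],
  [[0,0,0],[0,0,0]],
  [[0,0,0],[0,0,0]],
], grip=1, grip_force=25)

```text
time_s: 11.1
ee_pos: [436.7, 138.7, 131.3]
ee_rot: [179.9, -0.0, 97.0]
force: [4.0, 0.1, 0.2]
gripper_width: 13.5
gripper_force: 25.0
```

```bash
python3 - <<'E'
from h import *
where()
# rows for arc 0->50 deg about hinge, tool stays vertical: tool y=box x, tool z=-z
a=np.radians(np.linspace(0,50,31)); P=np.c_[-265*np.cos(a),265*np.sin(a)]; d=np.diff(P,axis=0)/500
print([[round(x,4),round(-z,4)] for x,z in d])
E
```

```text
box frame -154.28 42.62 131.27 [ 1.7988e+02 -1.0000e-02  9.7050e+01] [4.   0.08 0.24] 13.484839580234079 11.1 [ 16.2  13.  112.7  -0.   54.2   9.1]
[[np.float64(0.0002), np.float64(-0.0154)], [np.float64(0.0007), np.float64(-0.0154)], [np.float64(0.0011), np.float64(-0.0154)], [np.float64(0.0016), np.float64(-0.0153)], [np.float64(0.002), np.float64(-0.0153)], [np.float64(0.0025), np.float64(-0.0152)], [np.float64(0.0029), np.float64(-0.0151)], [np.float64(0.0033), np.float64(-0.0151)], [np.float64(0.0038), np.float64(-0.0149)], [np.float64(0.0042), np.float64(-0.0148)], [np.float64(0.0046), np.float64(-0.0147)], [np.float64(0.0051), np.float64(-0.0146)], [np.float64(0.0055), np.float64(-0.0144)], [np.float64(0.0059), np.float64(-0.0142)], [np.float64(0.0063), np.float64(-0.0141)], [np.float64(0.0067), np.float64(-0.0139)], [np.float64(0.0071), np.float64(-0.0137)], [np.float64(0.0075), np.float64(-0.0135)], [np.float64(0.0079), np.float64(-0.0132)], [np.float64(0.0083), np.float64(-0.013)], [np.float64(0.0087), np.float64(-0.0128)], [np.float64(0.009), np.float64(-0.0125)], [np.float64(0.0094), np.float64(-0.0122)], [np.float64(0.0097), np.float64(-0.012)], [np.float64(0.0101), np.float64(-0.0117)], [np.float64(0.0104), np.float64(-0.0114)], [np.float64(0.0107), np.float64(-0.0111)], [np.float64(0.0111), np.float64(-0.0107)], [np.float64(0.0114), np.float64(-0.0104)], [np.float64(0.0117), np.float64(-0.0101)]]
```

Call:
send_rows([
  [[0,0.0002,-0.0154],[0,0,0]],
  [[0,0.0007,-0.0154],[0,0,0]],
  [[0,0.0011,-0.0154],[0,0,0]],
  [[0,0.0016,-0.0153],[0,0,0]],
  [[0,0.002,-0.0153],[0,0,0]],
  [[0,0.0025,-0.0152],[0,0,0]],
  [[0,0.0029,-0.0151],[0,0,0]],
  [[0,0.0033,-0.0151],[0,0,0]],
  [[0,0.0038,-0.0149],[0,0,0]],
  [[0,0.0042,-0.0148],[0,0,0]],
])

```text
time_s: 12.1
ee_pos: [447.3, 139.9, 206.5]
ee_rot: [180.0, -0.0, 97.0]
force: [6.0, 0.1, -6.2]
gripper_width: 13.3
gripper_force: 25.0
```

```bash
python3 -c "from h import *;where()"
```

```text
box frame -143.64 42.55 206.52 [179.99  -0.    97.04] [ 6.04  0.13 -6.23] 13.28566459228369 12.1 [ 16.    9.7 104.8  -0.   65.5   8.9]
```

Call:
send_rows([
  [[0,0.0046,-0.0147],[0,0,0]],
  [[0,0.0051,-0.0146],[0,0,0]],
  [[0,0.0055,-0.0144],[0,0,0]],
  [[0,0.0059,-0.0142],[0,0,0]],
  [[0,0.0063,-0.0141],[0,0,0]],
  [[0,0.0067,-0.0139],[0,0,0]],
  [[0,0.0071,-0.0137],[0,0,0]],
  [[0,0.0075,-0.0135],[0,0,0]],
  [[0,0.0079,-0.0132],[0,0,0]],
  [[0,0.0083,-0.013],[0,0,0]],
])

```text
time_s: 13.1
ee_pos: [478.3, 143.8, 277.0]
ee_rot: [-179.9, -0.0, 97.0]
force: [-0.5, 0.8, -3.4]
gripper_width: 13.0
gripper_force: 25.0
```

```bash
python3 -c "from h import *;where()"
```

```text
box frame -112.38 42.65 276.97 [-1.7985e+02 -1.0000e-02  9.7040e+01] [-0.49  0.8  -3.41] 13.022741841109445 13.1 [15.4  9.9 94.   0.  76.2  8.3]
```

Call:
send_rows([
  [[0,0.0087,-0.0128],[0,0,0]],
  [[0,0.009,-0.0125],[0,0,0]],
  [[0,0.0094,-0.0122],[0,0,0]],
  [[0,0.0097,-0.012],[0,0,0]],
  [[0,0.0101,-0.0117],[0,0,0]],
  [[0,0.0104,-0.0114],[0,0,0]],
  [[0,0.0107,-0.0111],[0,0,0]],
  [[0,0.0111,-0.0107],[0,0,0]],
  [[0,0.0114,-0.0104],[0,0,0]],
  [[0,0.0117,-0.0101],[0,0,0]],
])

```text
time_s: 14.1
ee_pos: [527.5, 150.1, 336.1]
ee_rot: [-179.8, -0.0, 97.1]
force: [-10.2, 0.3, 7.1]
gripper_width: 13.5
gripper_force: 25.0
```

Call:
send_rows([
  [[0,0,0],[0,0,0]],
  [[0,0,0],[0,0,0]],
  [[0,0,0],[0,0,0]],
  [[0,0,0],[0,0,0]],
  [[0,0,0],[0,0,0]],
])

```text
time_s: 14.6
ee_pos: [527.7, 150.0, 336.3]
ee_rot: [-179.9, -0.0, 97.1]
force: [-9.4, 0.1, 6.7]
gripper_width: 13.3
gripper_force: 25.0
```

```bash
python3 - <<'E'
from h import *
where()
p=np.load("p.npy"); im=grab_frame("scene")[:,:,::-1].copy()
S=4;o=np.array([150,60]); big=cv2.resize(im[60:210,150:340],None,fx=S,fy=S,interpolation=cv2.INTER_CUBIC)
for ang,col in((45,(0,0,255)),(50,(0,255,0)),(55,(255,0,0))):
    a=np.radians(ang)
    for by in (42.5+85,42.5-85,42.5-165,42.5+165):
        r=265 if abs(by-42.5)<100 else 220; 
        q=proj("scene",world(p,[(110-r*np.cos(a),by,136+r*np.sin(a))]))[0]
        cv2.circle(big,tuple(int(v) for v in (q-o+.5)*S),3,col,-1)
cv2.imwrite("pics/end.png",big)
E
```

```text
box frame -62.54 42.79 336.26 [-1.7985e+02 -4.0000e-02  9.7050e+01] [-9.45  0.06  6.7 ] 13.283029552932627 14.6 [14.6 13.3 81.3  0.1 85.6  7.6]
```

View pics/end.png

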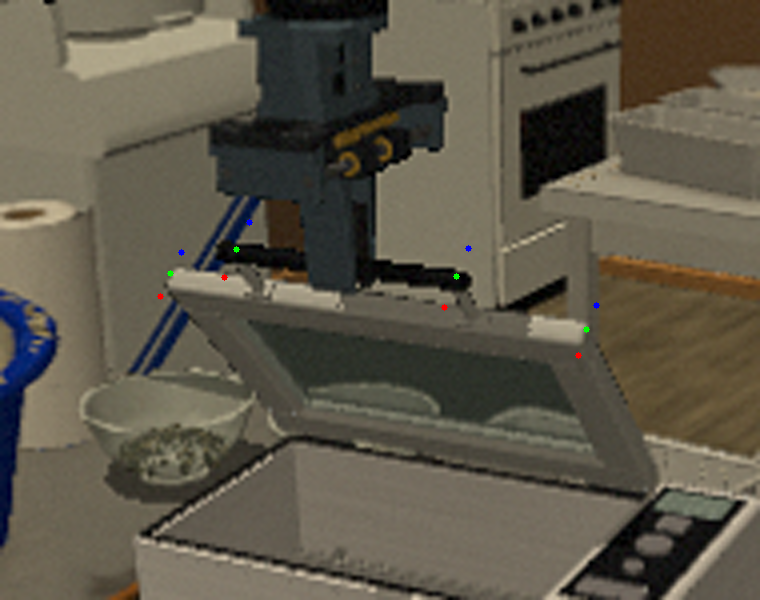

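The bar is between the pads at (345,265), and the lid edge lines up with the green 50° marks. I'll ease the small residual squeeze along the lid and confirm it holds steady.

Call:
send_rows([
  [[0,-0.001,-0.0008],[0,0,0]],
  [[0,-0.001,-0.0008],[0,0,0]],
  [[0,0,0],[0,0,0]],
  [[0,0,0],[0,0,0]],
  [[0,0,0],[0,0,0]],
  [[0,0,0],[0,0,0]],
  [[0,0,0],[0,0,0]],
  [[0,0,0],[0,0,0]],
])

```text
time_s: 15.45
ee_pos: [527.7, 150.1, 336.3]
ee_rot: [-179.9, -0.0, 97.0]
force: [-5.8, 0.2, 3.3]
gripper_width: 13.2
gripper_force: 25.0
```

```bash
python3 -c "
from h import *
where();print(np.abs(state()['qvel']).max());print(job_done())"
```

```text
box frame -62.57 42.82 336.28 [-1.7992e+02 -4.0000e-02  9.7050e+01] [-5.79  0.21  3.25] 13.154575548945399 15.45 [14.6 13.2 81.4  0.1 85.5  7.6]
0.09597389126192014
the job is handed in; nothing more can be done
None
```

The programme, steam and start keys were pressed fully down in that order with the lid shut and the stop key left alone; the lid is now held by its bar, steady at about 50° open, and the job was handed in at about 15.5 s.

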